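# Check a rail's rounded edge with the radius leaf that fits

### The job

Find the concave radius leaf that fits the rounded head of the rail held in the vise, set it astride the head near the rail's open end, and press it down gently until it sits without rocking. Keep it lightly pressed while you slide it along the head past the middle and up to the collar at the other end, then let go and leave it sitting there upright, against the collar. Do not force it (some 5 N of pressure is plenty, 20 N is too much; the rail's exact height and slope must be felt), leave the other leaves standing on the bench and do not disturb the other tools.

Things in the scene. Friction and masses are not known exactly. Their poses are not given: they have to be found in the camera images.
- vise: Green bench vise, fixed; jaws 150 mm wide, 106 mm high. Origin on the bench under the middle of the jaw gap; x across the jaws, y along them; lower parts reach 145 mm to -x, 110 mm to +x. It holds one of the two rails, rigidly, but clamped up to 13 mm too high or low and sloping along y by up to 0.05 rad about its middle: no measured pose shows this, it must be felt.
- rail_s: Thinner of 2 steel rails (one in the vise, the other in a wooden stand beyond; it varies), 180 mm long along its y. Web 16 mm thick; on top a round head, a cylinder of radius 12 mm, open at y = -90 mm; a collar of radius 18 mm fills y = +60 to +90 mm, its face at +60 is the stop. Origin at bench level under the head's middle, z up; head axis nominally 150 mm above it (see vise).
- rail_l: Thicker of 2 steel rails (one in the vise, the other in a wooden stand beyond; it varies), 180 mm long along its y. Web 16 mm thick; on top a round head, a cylinder of radius 20 mm, open at y = -90 mm; a collar of radius 26 mm fills y = +60 to +90 mm, its face at +60 is the stop. Origin at bench level under the head's middle, z up; head axis nominally 150 mm above it (see vise).
- leaf_s_center (a point): Smallest steel radius leaf, fits head radius 12; stands on 2 leg tips; 42 wide (x), 16 thick (y), 60 mm tall, 0.13 kg. Notch open below, right through along y, 1 mm side play: straddles the head, y along rail's y (either way). Grip tab on top 30 (x) x 16 (y) x 34 tall: pinch across y. Point half-way up: 30 mm above leg tips, 13 below tab's middle, 26 above head axis when seated.
- leaf_m_center (a point): Middle steel radius leaf, fits head radius 16; stands on 2 leg tips; 50 wide (x), 16 thick (y), 64 mm tall, 0.13 kg. Notch open below, right through along y, 1 mm side play: straddles the head, y along rail's y (either way). Grip tab on top 30 (x) x 16 (y) x 34 tall: pinch across y. Point half-way up: 32 mm above leg tips, 15 below tab's middle, 28 above head axis when seated.
- leaf_l_center (a point): Largest steel radius leaf, fits head radius 20; stands on 2 leg tips; 58 wide (x), 16 thick (y), 68 mm tall, 0.13 kg. Notch open below, right through along y, 1 mm side play: straddles the head, y along rail's y (either way). Grip tab on top 30 (x) x 16 (y) x 34 tall: pinch across y. Point half-way up: 34 mm above leg tips, 17 below tab's middle, 30 above head axis when seated.
- convex_leaf_center (a point): a bystander: leaf with a rounded top (convex radius 20 mm) on a 50 x 16 mm foot, 50 mm tall; this point at its centre
- file_center (a point): a bystander: flat file with a wooden handle, 240 mm long, lying; this point near its middle, 10 mm up
- hammer_grip (a point): a bystander: hammer lying on the bench; this point on its handle
- screwdriver_grip (a point): a bystander: screwdriver lying on the bench; this point on its handle
- tin_center (a point): a bystander: closed tin, 64 mm across, 75 mm tall; this point at its centre
- mallet_center (a point): a bystander: wooden mallet lying, head 44 mm across and 80 mm long, handle 180 mm; this point in its head

How it is judged:
By the outcome, as a careful person would: the job done as asked, in the order asked, and still so for the second after the job is handed in, with the robot touching nothing.
It also fails if it takes over 70 s, if anything falls off the work surface, if the arm or the gripper's body presses on something with over 40 N, if the wrist force passes 120 N, or if a joint passes its speed limit or range.

### The arm

A 6-joint arm with a two-finger parallel gripper is mounted at the origin on the work surface. World frame = base frame: x ahead of the robot, y to its left, z up, the work surface at z = 0. Lengths are in m, angles in degrees, forces in N, time in s.
With the tool pointing down it reaches from about 0.325 to 0.775 m from the base axis. Payload 5.5 kg.
Tool frame: the origin (TCP) lies at the centre of the arm's flange, where the gripper is bolted on; the fingertips stand 182 mm ahead of it and the grasp point (between the pads) lies 163 mm ahead of it; z points along the fingers, y is the direction in which the jaws open and shut (so a half turn about z gives the same grasp; the last joint's range is limited). The gripper opens to 88 mm and grips with 3 to 60 N. Pads are 20 mm wide; open, the fingers measure 115 mm over their backs; the gripper's body (75 mm by 178 mm) begins 61 mm behind the grasp point.
Start: joints at [-79.223, 5.22, 70.514, -0, 104.267, -3.249], TCP at [0.145, -0.582, 0.405] pointing down, gripper open.
Joint ranges: [-164.24, 164.24], [-49.07, 125.15], [9.68, 141.18], [-86.29, 266.29], [3.28, 154.24], [-151.56, 151.56]. Speed limits (degrees/s): [147.25, 147.25, 172.46, 180, 180, 180].

### API

Orientations are given as [roll, pitch, yaw] about the fixed x, y, z axes, in that order (R = Rz(yaw) Ry(pitch) Rx(roll)).
In Python, from station import r gives the robot as it stands. The module is installed in compiled form; this text tells all that it offers. Calls block until the motion is done:
- r.reach(position, orientation): joint-space move of the TCP to a pose.
- r.servo_line(position, rotation=None, speed=0.15): straight line of the TCP; rotation=None keeps the orientation; speed is the mean speed in m/s.
- r.move_joints(angles): joint-space move.
- r.let_go() and r.grab(squeeze=None): open the fingers fully, or close them until they stop; squeeze is the grip in N (None keeps the last).
- r.wait(seconds).
- r.inverse_kinematics(position, orientation): joint angles nearest the present ones, or None.
- r.sense(): the state.
- r.snapshot(name): name is "scene" or "top" or "wrist"; returns a dict with "frame" (400x640x3 uint8, red, green, blue), "fx", "fy", "cx", "cy" (pixels), "R" (3x3) and "t" (3): a world point X has camera coordinates R X + t. Camera axes: x right, y down, z forward; pixel columns grow to the right and rows downward; lengths in m; the calibration is good to about 2 mm. A picture is of the moment at which its call begins. There is no depth.
A pose or a line that the arm cannot do raises r.IKError and nothing moves.
- r.hand_in(): hands the job in, once; it reports no verdict.
The state is a dict: "clock": time; "joints": joint angles; "joint_vel": joint speeds; "joint_torque": joint torques, N m; "tcp_pos": TCP position; "orientation": TCP orientation; "contact_force": force on the tool from outside, world axes, zero at the start; "torque": the same for the moment, N m; "opening": finger opening in m.
Only numpy, scipy, OpenCV 4.12 (cv2) and the standard library are available. Lean on these libraries where they do the work, as an engineer would, in place of code of your own. Each camera call takes 0.05 s, during which the arm holds its last target.

## Working session

There is one attempt and no reset: what is moved stays moved. The work goes in short steps, each a Python script; the robot and the scene stay as the last script left them, time stands still between calls to the robot, and variables do not carry over. Pictures are saved under pics/ and viewed, and the job is handed in when it is done.

```bash
mkdir -p pics; ls
python3 - <<'E'
from station import r
import cv2
for n in ["scene","top","wrist"]:
    s=r.snapshot(n); cv2.imwrite(f"pics/{n}0.png",s["frame"][:,:,::-1])
    print(n,s["fx"],s["fy"],s["cx"],s["cy"],s["R"],s["t"])
print(r.sense())
E
```

```text
pics
scene 436.42175807351725 436.42175807351725 315.9919412790221 197.45831853247432 [[-0.26669404  0.96378064  0.00108201]
 [ 0.82723232  0.22948463 -0.51285816]
 [-0.49453107 -0.13588114 -0.85847268]] [ 0.12329183 -0.39915824  1.4141679 ]
top 473.7455697963807 473.7455697963807 317.3633575354055 198.15811419611043 [[ 0.00555244 -0.9999807   0.00278903]
 [-0.99703767 -0.00575002 -0.07669956]
 [ 0.07671411 -0.0023549  -0.99705035]] [0.0193169  0.52925583 1.33124968]
wrist 303.20676121596523 303.20676121596523 315.7026461209937 195.81910642214373 [[ 2.43001792e-01 -9.70025707e-01 -5.06463874e-04]
 [-9.28113702e-01 -2.32654139e-01  2.90649285e-01]
 [-2.82055109e-01 -7.01582410e-02 -9.56829523e-01]] [-0.59894727 -0.03676858  0.39189829]
{'clock': 0.15, 'joints': array([-7.92206757e+01,  5.25153451e+00,  7.05660524e+01,  8.03906462e-05,
        1.04266705e+02, -3.24985358e+00]), 'joint_vel': array([ 0.14476686, -0.06155465, -0.15871814, -0.04921452,  0.03138927,
        0.07513551]), 'joint_torque': array([-1.22968850e-03, -4.47043884e+01, -4.06908059e+01,  6.96346792e-02,
        2.75468227e-02, -1.19802103e-04]), 'tcp_pos': array([ 0.14544357, -0.58214619,  0.40378361]), 'orientation': array([-1.79915848e+02, -4.85633016e-03,  1.40291941e+01]), 'contact_force': array([-0.41252066, -0.4162627 , -0.12345699]), 'torque': array([-0.02916994,  0.05400536,  0.00355488]), 'opening': 0.08811153952070495}
```

View pics/scene0.png

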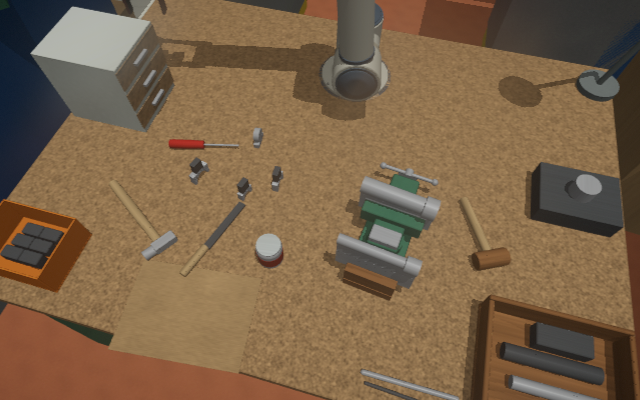

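View pics/top0.png

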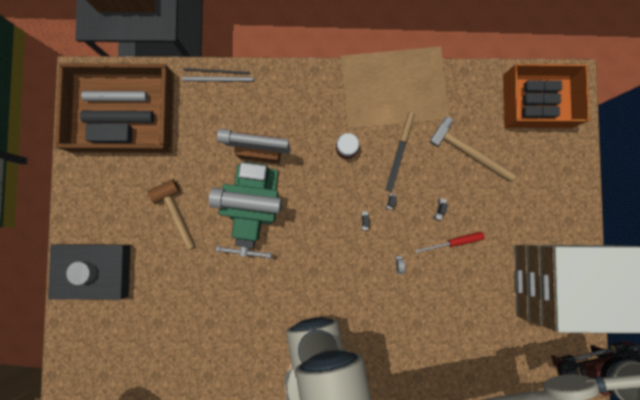

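View pics/wrist0.png

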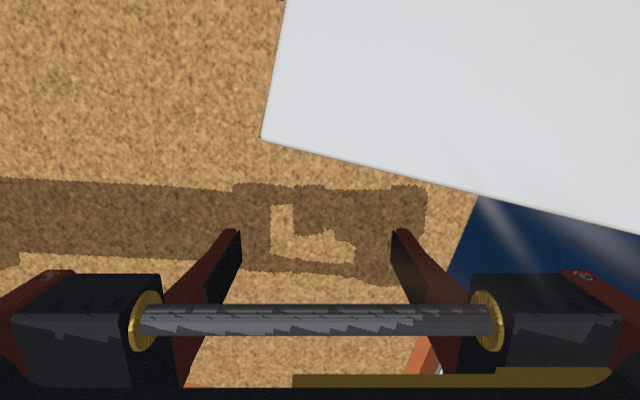

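The overview shows four leaves: top-view pixels near (365,220), (392,201), (441,208) and (400,265). The vise rail is at about (245,201) and the stand rail at about (255,140). I'll enlarge those areas.

Run:
```python
import cv2
t=cv2.imread("pics/top0.png"); s=cv2.imread("pics/scene0.png")
cv2.imwrite("pics/t_rail.png",cv2.resize(t[110:270,190:310],None,fx=3.7,fy=3.7,interpolation=cv2.INTER_CUBIC))
a=cv2.resize(t[180:290,340:470],None,fx=5,fy=5,interpolation=cv2.INTER_CUBIC)
cv2.imwrite("pics/t_leaf.png",a)
cv2.imwrite("pics/s_leaf.png",cv2.resize(s[115:215,170:300],None,fx=5,fy=5,interpolation=cv2.INTER_CUBIC))
cv2.imwrite("pics/s_rail.png",cv2.resize(s[160:300,320:450],None,fx=4.2,fy=4.2,interpolation=cv2.INTER_CUBIC))
```

```text
(no output)
```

View pics/t_rail.png

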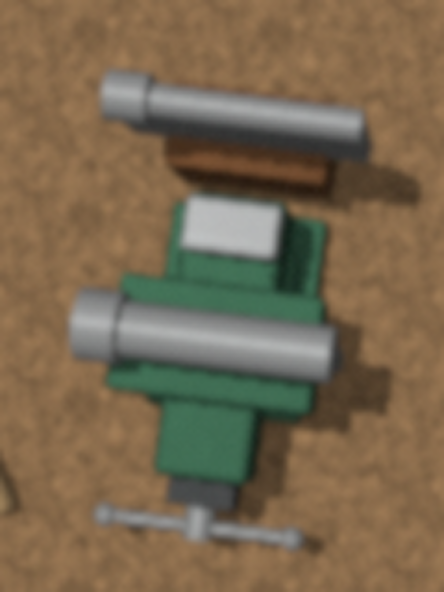

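View pics/t_leaf.png

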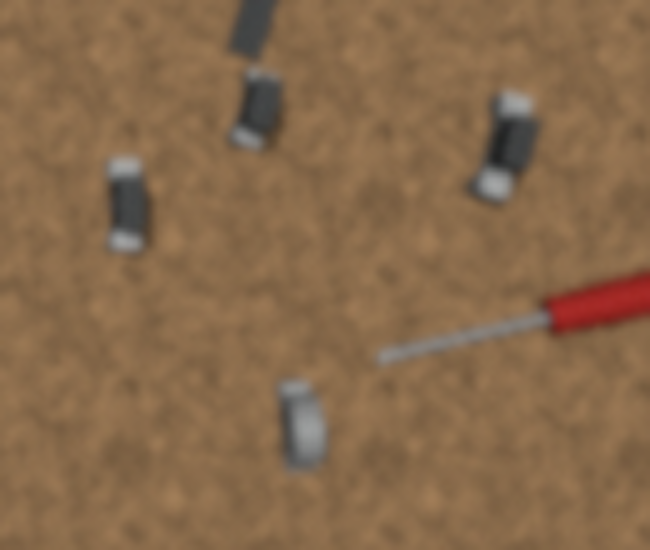

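View pics/s_leaf.png

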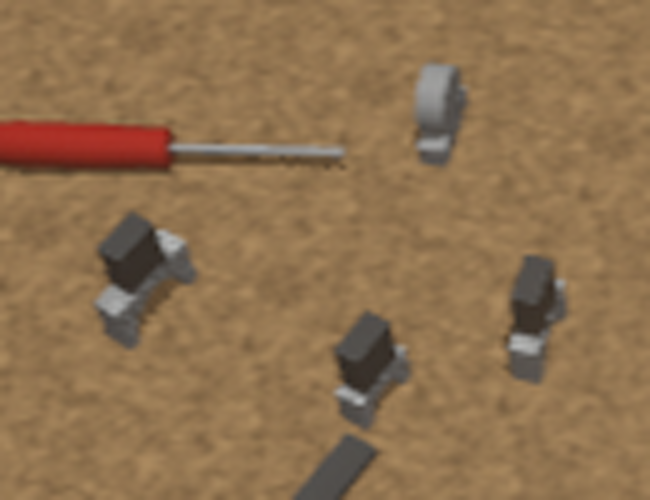

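View pics/s_rail.png

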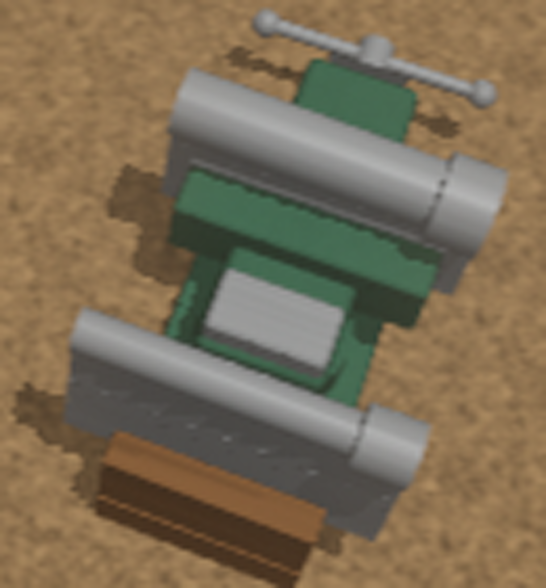

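The vise holds the thick rail: its head is about 15 px wide against 9–10 px for the one in the stand. So I need the large leaf. The leaf near top px (441,208) is the widest, about 20 px against 18 and 15. Next I'll measure both.

```bash
cat > h.py <<'E'
import numpy as np, cv2
from station import r
def K(s): return np.array([[s["fx"],0,s["cx"]],[0,s["fy"],s["cy"]],[0,0,1.]])
def ray(s,u,v):
    R=np.array(s["R"]);c=-R.T@np.array(s["t"])
    return c,R.T@np.array([(u-s["cx"])/s["fx"],(v-s["cy"])/s["fy"],1.])
def onplane(s,u,v,z):
    c,d=ray(s,u,v); return c+d*(z-c[2])/d[2]
def proj(s,X):
    p=np.array(s["R"])@np.array(X)+np.array(s["t"]); return np.array([s["cx"]+s["fx"]*p[0]/p[2],s["cy"]+s["fy"]*p[1]/p[2]])
def tri(a,ua,b,ub):
    A=[];B=[]
    for s,u in((a,ua),(b,ub)):
        c,d=ray(s,*u); d/=np.linalg.norm(d); P=np.eye(3)-np.outer(d,d); A.append(P);B.append(P@c)
    return np.linalg.lstsq(np.vstack(A),np.hstack(B),rcond=None)[0]
def save(s,n): cv2.imwrite(f"pics/{n}.png",s["frame"][:,:,::-1])
E
python3 - <<'E'
from h import *
t=r.snapshot("top"); s=r.snapshot("scene"); w=r.snapshot("wrist")
# leaf L tab top: top-view crop pts /5 + offset
f=lambda x,y:(340+x/5,180+y/5)
print("leafs (z=.06)",[onplane(t,*f(*p),.06).round(4) for p in[(514,145),(262,108),(128,205)]])
for a,b in[((514,95),(493,195))]:
    A=onplane(t,*f(*a),.04);B=onplane(t,*f(*b),.04);print(A,B,np.linalg.norm(A-B))
# rail ends
g=lambda x,y:(190+x/3.7,110+y/3.7)
k=lambda x,y:(320+x/4.2,160+y/4.2)
# midline points: collar face / open end : top (121,323),(334,354)   scene collar face mid, open end mid
for a in[(121,325),(333,354)]: print(onplane(t,*g(*a),.15))
c=-np.array(w["R"]).T@w["t"]; p=r.sense(); print("wristcam",c,p["tcp_pos"],p["orientation"])
E
```

```text
leafs (z=.06) [array([ 0.498 , -0.3247,  0.06  ]), array([ 0.5177, -0.1854,  0.06  ]), array([ 0.4636, -0.111 ,  0.06  ])]
[ 0.52728203 -0.33049015  0.04      ] [ 0.47097616 -0.31787539  0.04      ] 0.05770167254990767
[0.51857973 0.26656119 0.15      ]
[0.49919237 0.11870517 0.15      ]
wristcam [ 0.22195797 -0.5620569   0.38583016] [ 0.1453986  -0.58214649  0.40424443] [-1.79959377e+02 -1.09340268e-03  1.40246042e+01]
```

Run:
```python
from h import *
t=r.snapshot("top"); s=r.snapshot("scene")
for a,b in [((557,248),(133,88)),((553,331),(160,25))]:
    print("cab",tri(t,a,s,b))
g=lambda x,y:(190+x/3.7,110+y/3.7)
k=lambda x,y:(320+x/4.2,160+y/4.2)
# silhouettes mid: rail at open end and collar face
for n,a,b in[("open",(333,354),(188,97)),("face",(121,325),(437,185))]:
    print(n,tri(t,g(*a),s,k(*b)))
for q in([0.498,-0.324,.36],[0.498,-0.324,.22],[.51,.13,.40],[.53,.27,.38]):
    for y in(-12.7,167.3):print(q,y,r.inverse_kinematics(q,[180,0,y]))
```

```text
cab [ 0.38642597 -0.55162475  0.1727986 ]
cab [ 0.19853463 -0.52574491  0.22876345]
open [0.49858192 0.12363948 0.14745241]
face [0.5184835  0.26859194 0.14911555]
[0.498, -0.324, 0.36] -12.7 [-3.63288046e+01  4.04849015e+00  7.62629204e+01 -2.54444375e-14
  9.96885894e+01  6.63711954e+01]
[0.498, -0.324, 0.36] 167.3 [ -36.3288046     4.04849015   76.26292041    0.           99.68858944
 -113.6288046 ]
[0.498, -0.324, 0.22] -12.7 [-3.63288046e+01  6.75567962e+00  8.76867654e+01 -2.54444375e-14
  8.55575550e+01  6.63711954e+01]
[0.498, -0.324, 0.22] 167.3 [ -36.3288046     6.75567962   87.68676543    0.           85.55755496
 -113.6288046 ]
[0.51, 0.13, 0.4] -12.7 [ 1.05963353e+01 -6.20016860e+00  8.23388225e+01 -2.54444375e-14
  1.03861346e+02  1.13296335e+02]
[0.51, 0.13, 0.4] 167.3 [ 10.59633525  -6.2001686   82.33882254   0.         103.86134606
 -66.70366475]
[0.53, 0.27, 0.38] -12.7 [ 2.37189668e+01  4.20146361e+00  7.40808070e+01 -2.54444375e-14
  1.01717729e+02  1.26418967e+02]
[0.53, 0.27, 0.38] 167.3 [ 23.71896683   4.20146361  74.08080701   0.         101.71772938
 -53.58103317]
```

Run:
```python
from h import *
p=r.sense()["tcp_pos"]
r.servo_line([p[0],p[1],0.46],speed=.3)
r.reach([0.498,-0.324,.38],[180,0,-12.7])
w=r.snapshot("wrist"); save(w,"w1"); st=r.sense(); print(st["clock"],st["tcp_pos"],st["orientation"],st["contact_force"],st["torque"])
np.savez("w1.npz",**w)
```

```text
2.4167 [ 0.49748632 -0.32482773  0.38002065] [ 1.79983592e+02  4.47827058e-03 -1.27674530e+01] [ 0.80596603 -0.07294887  0.49464425] [ 0.03367019  0.01993204 -0.01696946]
```

View pics/w1.png

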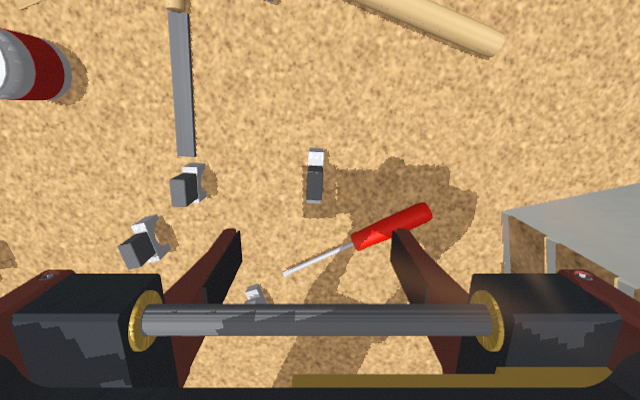

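The target leaf is at wrist px (315,150–203), between the finger lines and upright in the image. The smaller leaves are at the left, at (187,185) and (140,243). I'll enlarge it.

Run:
```python
import cv2
a=cv2.imread("pics/w1.png")
cv2.imwrite("pics/w1c.png",cv2.resize(a[140:215,280:360],None,fx=8,fy=8,interpolation=cv2.INTER_NEAREST))
```

```text
(no output)
```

View pics/w1c.png

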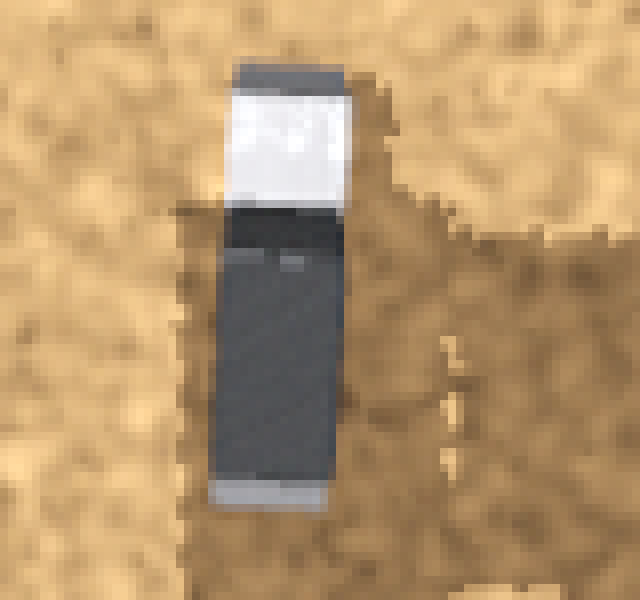

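Run:
```python
from h import *
w=dict(np.load("w1.npz"))
f=lambda x,y:(280+x/8-.5,140+y/8-.5)
P=[onplane(w,*f(*p),.068) for p in[(220,253),(344,253),(336,480),(212,480)]]
a=(P[0]+P[1])/2;b=(P[2]+P[3])/2
print(a,b,(a+b)/2,np.linalg.norm(a-b),np.linalg.norm(P[1]-P[0]),np.degrees(np.arctan2(*(a-b)[[1,0]])))
q=(a+b)/2
# white shoulder outer edge and near: rows 95..208 at z~.034; 
for p in[(290,95),(285,208),(268,510)]: print(onplane(w,*f(*p),.034))
```

```text
[ 0.51254351 -0.32710799  0.068     ] [ 0.48410676 -0.31962764  0.068     ] [ 0.49832513 -0.32336782  0.068     ] 0.029404152445145854 0.015304344044414 -14.737894239991242
[ 0.52636166 -0.33131625  0.034     ]
[ 0.51140649 -0.32724287  0.034     ]
[ 0.46946234 -0.315283    0.034     ]
```

Run:
```python
from h import *
o=[180,0,-14.7]
r.servo_line([.4983,-.3234,.30],o,speed=.2)
r.servo_line([.4983,-.3234,.220],speed=.15)
st=r.sense(); print(st["clock"],st["tcp_pos"],st["contact_force"])
r.grab(20); st=r.sense(); print(st["clock"],st["opening"],st["contact_force"])
r.servo_line([.4983,-.3234,.32],speed=.15)
r.wait(.3)
F=[];T=[]
for i in range(5):
    st=r.sense();F.append(st["contact_force"]);T.append(st["torque"]);r.wait(.05)
print(st["clock"],st["opening"],np.mean(F,0),np.std(F,0),np.mean(T,0),np.std(T,0))
save(r.snapshot("wrist"),"w2")
```

```text
3.65 [ 0.49866622 -0.32368009  0.22156875] [0.29501983 0.58920152 1.30509646]
4.75 0.01595967938937448 [ 0.46822026  0.37805184 -0.3840304 ]
6.0667 0.016038838216860227 [-0.04751347 -0.0988264  -1.48274044] [0.39557818 0.63201465 0.33382045] [ 0.00565537  0.01466377 -0.01384557] [0.01744262 0.02761345 0.02698235]
```

View pics/w2.png

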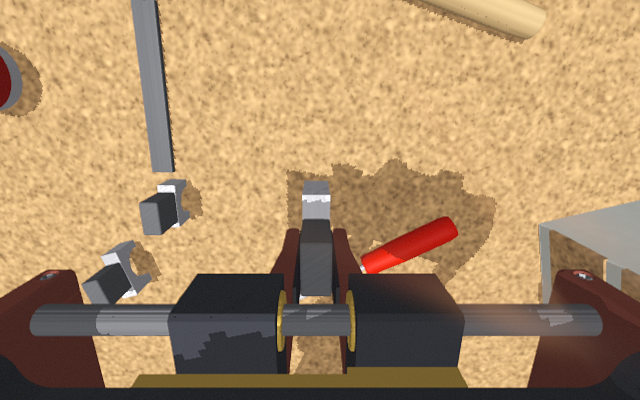

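The leaf is gripped: opening is 16.0 mm and the load is about 1.5 N. Next I'll look at the rail from above.

Run:
```python
from h import *
r.servo_line([.4983,-.3234,.44],speed=.25)
r.reach([.508,.185,.50],[180,0,-7.5])
r.wait(.2)
w=r.snapshot("wrist"); save(w,"w3"); np.savez("w3.npz",**w); st=r.sense(); print(st["clock"],st["tcp_pos"],st["orientation"],st["opening"])
a=w["frame"][:,:,::-1]; print(proj(w,[.5,.12,.15]),proj(w,[.52,.27,.15]))
```

```text
8.9083 [0.50829247 0.18440883 0.49984754] [ 1.79992609e+02  1.51041445e-02 -7.56578070e+00] 0.016048644926739044
[373.50135379 177.04644682] [238.55577798 176.9785285 ]
```

View pics/w3.png

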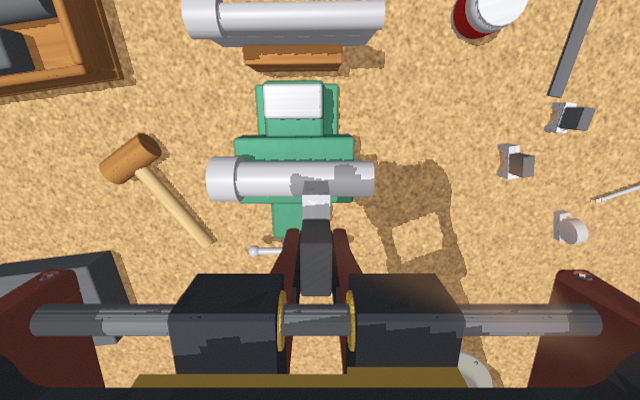

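The rail spans wrist px x 236 (collar face) to 374 (open end), rows about 161 to 197. I'll enlarge it for the edges.

Run:
```python
import cv2
a=cv2.imread("pics/w3.png")
cv2.imwrite("pics/w3c.png",cv2.resize(a[145:210,200:385],None,fx=4.3,fy=4.3*2,interpolation=cv2.INTER_NEAREST))
```

```text
(no output)
```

View pics/w3c.png

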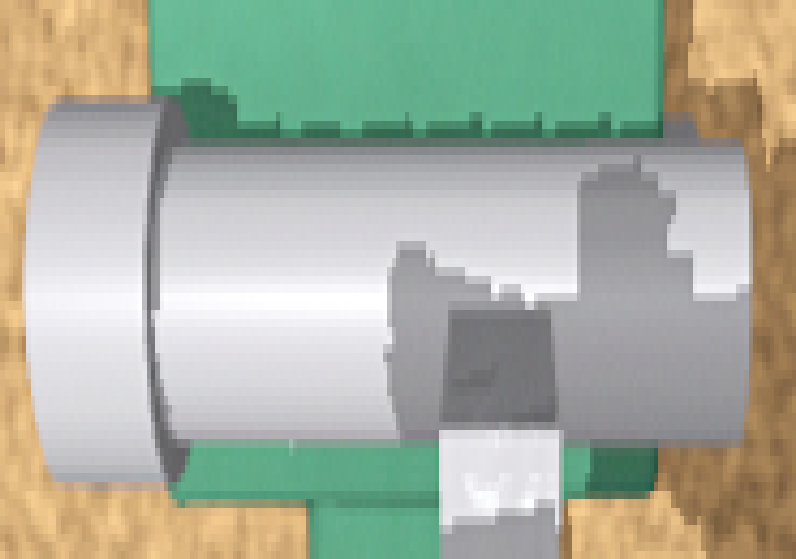

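Run:
```python
from h import *
w=dict(np.load("w3.npz")); R=w["R"];t=w["t"]
def cyl(u,vu,vl):
    a=np.arctan((vu-w["cy"])/w["fy"]);b=np.arctan((vl-w["cy"])/w["fy"])
    m=(a+b)/2; d=.02/np.sin((b-a)/2); y=d*np.sin(m); z=d*np.cos(m); x=(u-w["cx"])/w["fx"]*z
    return R.T@(np.array([x,y,z])-t)
f=lambda x,y:(200+x/4.3-.5,145+y/8.6-.5)
L=cyl(f(180,0)[0],f(0,147)[1],f(0,438)[1]); Rr=cyl(f(745,0)[0],f(0,147)[1],f(0,443)[1])
print(L,Rr,(L-Rr),np.degrees(np.arctan2(*( -(L-Rr)[0],(L-Rr)[1]))), np.linalg.norm(L-Rr))
# fixed height: use mid-bisector pixel rows onto plane
for z in(.140,.15,.16):
  A=onplane(w,f(180,0)[0],(f(0,147)[1]+f(0,438)[1])/2,z);B=onplane(w,f(745,0)[0],(f(0,147)[1]+f(0,443)[1])/2,z)
  print(z,A,B,np.degrees(np.arctan2(-(A-B)[0],(A-B)[1])))
  # ends on top of head
  C=onplane(w,*f(153,290),z+.02);D=onplane(w,*f(751,290),z+.02);print("  face,open",C,D,np.linalg.norm(C-D))
```

```text
[0.5139213  0.2724669  0.13133764] [0.49473138 0.11899368 0.1376627 ] [ 0.01918992  0.15347322 -0.00632506] -7.127136149097342 0.15479757739160857
0.14 [0.51578047 0.27003429 0.14      ] [0.49542024 0.11936694 0.14      ] -7.695968566558035
  face,open [0.52114362 0.27115386 0.16      ] [0.50120685 0.12104626 0.16      ] 0.1514257749110533
0.15 [0.51785279 0.26724123 0.15      ] [0.49808871 0.12098541 0.15      ] -7.69596856655801
  face,open [0.52317804 0.26815224 0.17      ] [0.50386133 0.12271318 0.17      ] 0.14671624326152508
0.16 [0.51992511 0.26444817 0.16      ] [0.50075717 0.12260389 0.16      ] -7.69596856655803
  face,open [0.52521247 0.26515062 0.18      ] [0.50651581 0.1243801  0.18      ] 0.14200671161199688
```

Run:
```python
import cv2
t=cv2.imread("pics/top0.png"); s=cv2.imread("pics/scene0.png")
cv2.imwrite("pics/t_r2.png",cv2.resize(t[180:222,205:287],None,fx=9,fy=9,interpolation=cv2.INTER_NEAREST))
cv2.imwrite("pics/s_r2.png",cv2.resize(s[174:230,355:443],None,fx=9,fy=9,interpolation=cv2.INTER_NEAREST))
```

```text
(no output)
```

View pics/t_r2.png

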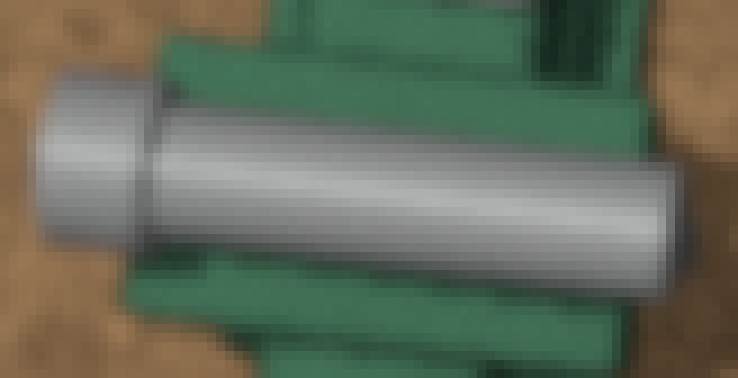

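View pics/s_r2.png

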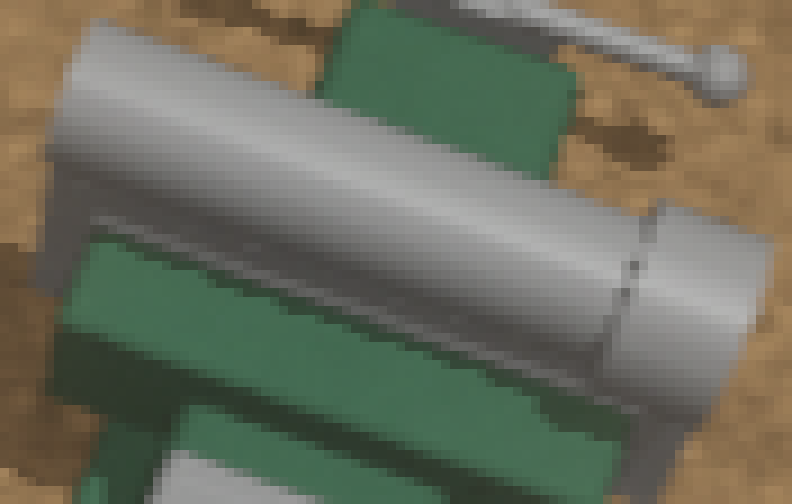

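Run:
```python
from h import *
from scipy.optimize import least_squares
w=dict(np.load("w3.npz")); t=r.snapshot("top"); s=r.snapshot("scene")
ft=lambda x,y:(205+x/9-.5,180+y/9-.5); fs=lambda x,y:(355+x/9-.5,174+y/9-.5); fw=lambda x,y:(200+x/4.3-.5,145+y/8.6-.5)
def edge(c,f,a,b,sgnpt):
    c0,d1=ray(c,*f(*a));_,d2=ray(c,*f(*b)); n=np.cross(d1,d2);n/=np.linalg.norm(n)
    if n@(np.array(sgnpt)-c0)<0:n=-n
    return c0,n
mid=[.508,.19,.145]
E={"tu":edge(t,ft,(180,103),(670,165),mid),"tl":edge(t,ft,(160,240),(640,297),mid),
 "su":edge(s,fs,(95,22),(640,215),mid),
 "wu":edge(w,fw,(180,147),(745,147),mid),"wl":edge(w,fw,(180,438),(745,443),mid)}
def res(p,keys):
    o=[]
    for y,x,z in((.12,p[0],p[1]),(.27,p[2],p[3])):
        for k in keys: c,n=E[k];o.append((n@(np.array([x,y,z])-c)-.02)*1e3)
    return o
for keys in(["tu","tl","su"],["tu","tl","su","wu","wl"],["tu","tl","wu","wl"],["su","wu","wl"]):
    q=least_squares(res,[.5,.15,.52,.15],args=(keys,)); p=q.x
    print(keys,p.round(4),"yaw",np.degrees(-np.arctan2(p[2]-p[0],.15)).round(2),"slope",((p[3]-p[1])/.1513).round(4),np.round(q.fun,2))
for u in[(155,170),(675,225)]: print("top ends",onplane(t,*ft(*u),.16))
```

```text
['tu', 'tl', 'su'] [0.5    0.1455 0.5178 0.1406] yaw -6.77 slope -0.0327 [-0.68 -0.71  0.04 -0.03 -0.03  0.  ]
['tu', 'tl', 'su', 'wu', 'wl'] [0.4989 0.1467 0.5171 0.1412] yaw -6.93 slope -0.0363 [ 0.35 -1.78 -1.54 -2.3   1.2   0.63 -0.71 -0.93 -1.66  0.5 ]
['tu', 'tl', 'wu', 'wl'] [0.4993 0.1548 0.5174 0.1461] yaw -6.87 slope -0.0575 [-0.6  -1.08 -1.23 -0.76  0.06 -0.29 -1.02 -0.68]
['su', 'wu', 'wl'] [0.495  0.138  0.5146 0.1356] yaw -7.46 slope -0.016 [ 0.01 -0.02 -0.03  0.08 -0.2  -0.28]
top ends [0.51638827 0.26705657 0.16      ]
top ends [0.50158725 0.11925138 0.16      ]
```

```bash
cat >> h.py <<'E'
import json
P0=dict(yaw=-7.0,d=-0.033,x=.4987,y=.1195,z=.1455,L=.2165)  # rail open end axis point
try: P0.update(json.load(open("p.json")))
except Exception: pass
def savep(**k): P0.update(k); json.dump(P0,open("p.json","w"))
def pose(s,h,e=0.,P=None):
    P=P or P0; a=np.radians(P["yaw"]); X=np.array([np.cos(a),np.sin(a),0]);Y0=np.array([-np.sin(a),np.cos(a),0]);Z0=np.array([0,0,1.])
    d=P["d"]; Y=np.cos(d)*Y0+np.sin(d)*Z0; Z=-np.sin(d)*Y0+np.cos(d)*Z0
    p=np.array([P["x"],P["y"],P["z"]])+s*Y+e*X+(h+P["L"])*Z
    return p,[180+np.degrees(d),0,P["yaw"]]
def inv(tcp):
    a=np.radians(P0["yaw"]); X=np.array([np.cos(a),np.sin(a),0]);Y0=np.array([-np.sin(a),np.cos(a),0]);Z0=np.array([0,0,1.])
    d=P0["d"]; Y=np.cos(d)*Y0+np.sin(d)*Z0; Z=-np.sin(d)*Y0+np.cos(d)*Z0
    v=np.array(tcp)-np.array([P0["x"],P0["y"],P0["z"]])
    return np.array([v@Y,v@Z-P0["L"],v@X])   # s,h,e
def meas(n=6,dt=.02):
    F=[];T=[];q=[]
    for i in range(n):
        r.wait(dt); st=r.sense();F.append(st["contact_force"]);T.append(st["torque"]);q.append(st["tcp_pos"])
    a=np.radians(P0["yaw"]); X=np.array([[np.cos(a),np.sin(a),0],[-np.sin(a),np.cos(a),0],[0,0,1]])
    return X@np.mean(F,0),X@np.mean(T,0),np.mean(q,0),st["clock"]
E
python3 - <<'E'
from h import *
p,o=pose(.025,.06); r.reach(p,o)
r.servo_line(pose(.025,.028)[0],speed=.08)
F,T,q,c=meas(10); print(F,T,c,(inv(q)*1e3).round(2))
json.dump(dict(F=list(F),T=list(T)),open("bias.json","w"))
for n in["wrist","scene","top"]: save(r.snapshot(n),n[0]+"4")
b=cv2.imread("pics/s4.png"); cv2.imwrite("pics/s4c.png",cv2.resize(b[130:240,330:450],None,fx=5,fy=5,interpolation=cv2.INTER_CUBIC))
E
```

```text
[-0.33223041 -0.05031117 -1.51279702] [ 0.03530637  0.01631662 -0.00222028] 10.1667 [2.504e+01 2.837e+01 2.000e-02]
```

View pics/w4.png

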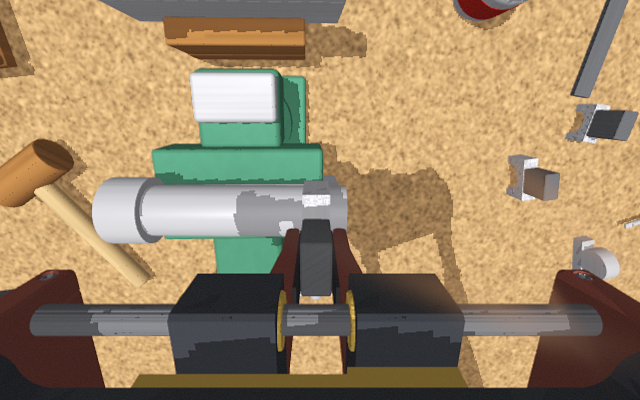

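View pics/s4c.png

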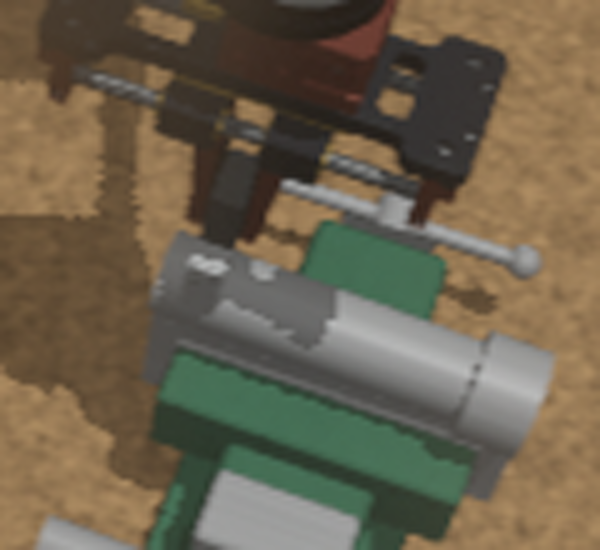

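View pics/t4.png

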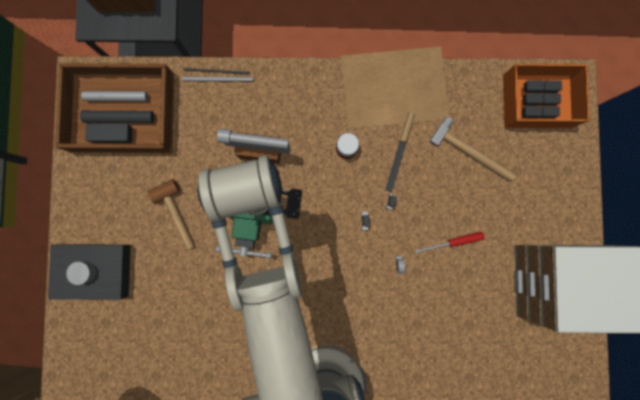

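The leaf is above the head near the open end: in the wrist view it spans px 302–332, with the open end at 347. Next I'll lower it in steps with force checks.

```bash
cat >> h.py <<'E'
try: B=json.load(open("bias.json"))
except Exception: B=dict(F=[0,0,0],T=[0,0,0])
def m(n=6):
    F,T,q,c=meas(n); return F-np.array(B["F"]),T-np.array(B["T"]),inv(q)*1e3,c
E
python3 - <<'E'
from h import *
h=.024;
while h>-.012:
    r.servo_line(pose(.025,h)[0],speed=.05)
    F,T,q,c=m(5); print(round(h*1e3,1),F.round(2),T.round(3),q.round(2),round(c,2))
    if np.abs(F[:2]).max()>2.5 or F[2]>2.0: break
    h-=.002 if h>.004 else .001
E
```

```text
24.0 [ 0.25 -0.03  0.71] [ 0.023 -0.037 -0.005] [ 2.498e+01  2.371e+01 -2.000e-02] 10.65
22.0 [0.11 0.38 0.05] [ 0.007  0.012 -0.012] [25.   21.91 -0.  ] 10.98
20.0 [0.03 0.01 0.25] [0.014 0.009 0.   ] [ 2.501e+01  1.990e+01 -1.000e-02] 11.32
18.0 [0.07 0.37 0.23] [ 0.046 -0.012  0.008] [ 2.500e+01  1.787e+01 -1.000e-02] 11.65
16.0 [0.19 0.14 0.2 ] [0.027 0.015 0.017] [ 2.500e+01  1.588e+01 -1.000e-02] 11.98
14.0 [0.46 0.1  0.04] [0.03  0.007 0.024] [ 2.500e+01  1.387e+01 -1.000e-02] 12.32
12.0 [0.   0.34 0.05] [-0.005 -0.009  0.008] [ 2.500e+01  1.188e+01 -1.000e-02] 12.65
10.0 [0.53 0.28 0.14] [0.004 0.018 0.014] [ 2.499e+01  9.880e+00 -1.000e-02] 12.98
8.0 [ 0.42 -0.02  0.22] [0.032 0.019 0.007] [ 2.50e+01  7.88e+00 -1.00e-02] 13.32
6.0 [0.28 0.06 0.41] [ 0.026 -0.02   0.004] [25.    5.88  0.  ] 13.65
4.0 [0.36 0.28 0.12] [0.012 0.061 0.002] [ 2.50e+01  3.84e+00 -1.00e-02] 13.98
3.0 [-0.19  0.2  -0.14] [0.024 0.069 0.003] [ 2.50e+01  2.92e+00 -1.00e-02] 14.32
2.0 [ 0.22 -0.14 -0.02] [ 0.01   0.111 -0.005] [ 2.502e+01  1.910e+00 -1.000e-02] 14.65
1.0 [-0.44  0.19  0.33] [ 0.032  0.155 -0.008] [ 2.501e+01  9.700e-01 -1.000e-02] 14.98
-0.0 [-2.22 -0.15  5.74] [-0.107  0.572 -0.002] [24.97  0.82 -0.1 ] 15.32
```

Contact comes at h≈0.85 mm, nearly vertical, with a small sideways force of −2 N. I'll centre it sideways, then feel the height with light touches at two positions to get the slope.

```bash
cat >> h.py <<'E'
def touch(s,e,h0=.0025,th=2.5,step=.0004,hmin=-.008):
    h=h0
    r.servo_line(pose(s,h,e)[0],speed=.03)
    while h>hmin:
        r.servo_line(pose(s,h,e)[0],speed=.03); F,T,q,c=m(4)
        if F[2]>th:
            F,T,q,c=m(10); break
        h-=step
    print("touch s",s,"hcmd",round(h*1e3,2),F.round(2),T.round(3),q.round(3),round(c,2)); return h,F,T,q
E
python3 - <<'E'
from h import *
E0=-.0003
r.servo_line(pose(.025,.003,E0)[0],speed=.03)
a=touch(.012,E0); r.servo_line(pose(.012,.004,E0)[0],speed=.04)
r.servo_line(pose(.042,.004,E0)[0],speed=.06)
b=touch(.042,E0)
print("slope corr",(b[3][1]-a[3][1])/(b[3][0]-a[3][0]))
r.servo_line(pose(.042,.004,E0)[0],speed=.04)
E
```

```text
touch s 0.012 hcmd 0.5 [-0.45 -0.31  3.83] [-0.053  0.159 -0.007] [11.978  0.895 -0.321] 18.22
touch s 0.042 hcmd 0.1 [-0.53 -0.09  4.68] [-0.092  0.178 -0.016] [41.974  0.561 -0.322] 21.75
slope corr -0.011135974517257367
```

```bash
python3 - <<'E'
from h import *
savep(d=-.0441,z=P0["z"]+.00095)
E0=-.0004
r.servo_line(*pose(.025,.004,E0),speed=.04)
r.wait(.2); F,T,q,c=meas(12); json.dump(dict(F=list(F),T=list(T)),open("bias.json","w")); print(F.round(2),T.round(3),c)
E
python3 - <<'E'
from h import *
E0=-.0004
a=touch(.025,E0,h0=.001,th=3.5,step=.0003)
savep(d=P0["d"])
E
```

```text
[ 0.07 -0.1  -1.4 ] [0.043 0.013 0.001] 22.9167
touch s 0.025 hcmd -0.5 [-1.65 -0.11  5.52] [-0.108  0.334 -0.016] [ 2.4972e+01 -6.0000e-03 -4.4400e-01] 25.23
```

```bash
cat >> h.py <<'E'
def ctl(F,T,st,tgt=4.5):
    fx=.4*F[0]-.6*T[1]/.236
    st["h"]+=np.clip((F[2]-tgt)*.06e-3,-.15e-3,.15e-3)
    st["e"]+=np.clip(fx*.12e-3,-.2e-3,.2e-3)
    json.dump(st,open("st.json","w"))
E
python3 - <<'E'
from h import *
st=dict(s=.025,h=-.0005,e=-.0004)
for i in range(3):
    F,T,q,c=m(6); ctl(F,T,st); r.servo_line(pose(st["s"],st["h"],st["e"])[0],speed=.03)
for i in range(8):
    F,T,q,c=m(5); print(round(st["s"]*1e3),F.round(2),T.round(3),q.round(2),round(c,2),round(st["h"]*1e3,2),round(st["e"]*1e3,2))
    if np.abs(F).max()>10: print("stop");break
    ctl(F,T,st); st["s"]+=.005
    r.servo_line(pose(st["s"],st["h"],st["e"])[0],speed=.03)
F,T,q,c=m(5); print(F.round(2),T.round(3),q.round(2),round(c,2))
ctl(F,T,st)
E
```

```text
25 [0.48 0.14 5.9 ] [-0.061 -0.089  0.   ] [25.01 -0.08 -0.63] 26.37 -0.14 -0.68
30 [-1.78 -1.64  6.11] [-0.413  0.308 -0.034] [30.1  -0.28 -0.77] 26.77 -0.06 -0.63
35 [-1.24  0.03  3.98] [-0.02   0.231 -0.02 ] [35.4  -0.23 -0.87] 27.17 0.04 -0.81
40 [-0.64  0.71  2.9 ] [ 0.104  0.14  -0.017] [40.32 -0.21 -0.95] 27.57 0.01 -0.94
45 [-0.14  0.69  2.04] [0.139 0.051 0.018] [45.26 -0.21 -1.01] 27.97 -0.09 -1.02
50 [-0.8   0.72  2.16] [0.108 0.04  0.001] [50.21 -0.2  -1.04] 28.37 -0.23 -1.04
55 [-0.4  -0.1   3.44] [-0.017  0.038 -0.015] [55.18 -0.23 -1.09] 28.77 -0.38 -1.09
60 [-0.31 -0.46  4.38] [-0.127  0.02  -0.014] [60.16 -0.24 -1.11] 29.17 -0.44 -1.12
[ 0.03 -0.66  5.71] [-0.209 -0.044 -0.007] [65.17 -0.24 -1.12] 29.57
```

Run:
```python
from h import *
st=json.load(open("st.json"))
while st["s"]<.1295:
    st["s"]+=.005
    r.servo_line(pose(st["s"],st["h"],st["e"])[0],speed=.03)
    F,T,q,c=m(5); print(round(st["s"]*1e3),F.round(2),T.round(3),q.round(2),round(c,2),round(st["h"]*1e3,2),round(st["e"]*1e3,2))
    if np.abs(F).max()>10: print("stop");break
    ctl(F,T,st)
save(r.snapshot("wrist"),"w5"); save(r.snapshot("scene"),"s5")
b=cv2.imread("pics/s5.png"); cv2.imwrite("pics/s5c.png",cv2.resize(b[130:240,330:450],None,fx=5,fy=5,interpolation=cv2.INTER_CUBIC))
```

```text
70 [ 0.12 -1.07  6.09] [-0.29  -0.072 -0.007] [70.21 -0.25 -1.11] 29.97 -0.37 -1.13
75 [ 0.5  -1.3   6.35] [-0.282 -0.131 -0.004] [75.26 -0.24 -1.09] 30.37 -0.28 -1.1
80 [ 0.79 -0.66  5.21] [-0.149 -0.134  0.005] [80.29 -0.23 -1.05] 30.77 -0.17 -1.03
85 [ 0.62 -0.69  5.  ] [-0.162 -0.101 -0.022] [85.24 -0.22 -0.99] 31.17 -0.12 -0.96
90 [-0.13 -0.34  4.32] [-0.097 -0.041  0.012] [90.27 -0.22 -0.95] 31.57 -0.09 -0.9
95 [ 0.47 -0.49  4.  ] [-0.084  0.008 -0.011] [95.27 -0.22 -0.94] 31.97 -0.11 -0.89
100 [-0.47  0.2   3.56] [-0.036  0.073 -0.012] [100.25  -0.2   -0.92] 32.37 -0.14 -0.87
105 [-0.51  0.42  3.59] [-0.05   0.057 -0.022] [105.23  -0.21  -0.94] 32.77 -0.19 -0.91
110 [-0.52 -0.17  4.  ] [-0.068  0.057 -0.025] [110.21  -0.21  -0.97] 33.17 -0.25 -0.96
115 [-0.61 -0.2   4.24] [-0.07   0.028 -0.013] [115.21  -0.2   -0.99] 33.57 -0.28 -1.0
120 [ 0.3  -0.34  4.43] [-0.126 -0.054 -0.023] [120.21  -0.22  -1.02] 33.97 -0.29 -1.04
125 [-0.06 -0.59  5.2 ] [-0.174 -0.049 -0.016] [125.2   -0.22  -1.  ] 34.37 -0.3 -1.0
130 [ 0.42 -0.57  5.21] [-0.148 -0.084 -0.011] [130.22  -0.23  -0.99] 34.77 -0.25 -0.99
```

View pics/w5.png

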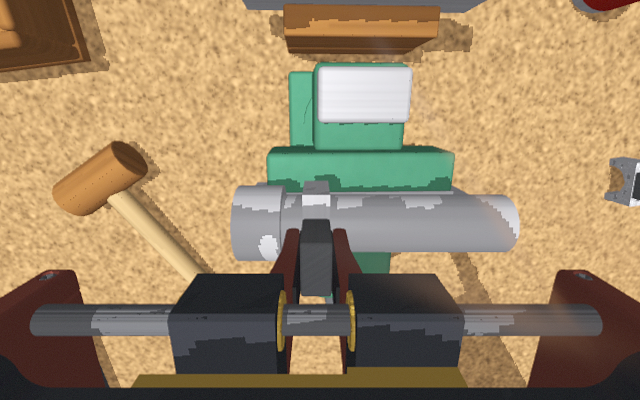

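View pics/s5c.png

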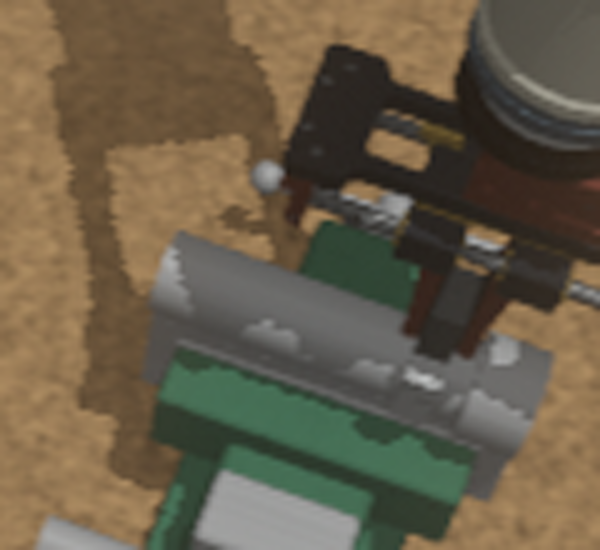

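Contact height stayed constant through the slide (h = −0.20 to −0.25 mm), at 2–6 N. The gap to the collar is about 17 px (302 to 285), roughly 9–10 mm. I'll continue in 1 mm steps until the collar pushes back.

Run:
```python
from h import *
st=json.load(open("st.json"))
while st["s"]<.150:
    st["s"]+=.001 if st["s"]<.136 else .0005
    r.servo_line(pose(st["s"],st["h"],st["e"])[0],speed=.02)
    F,T,q,c=m(4); print(round(st["s"]*1e3,1),F.round(2),T.round(3),q.round(2),round(c,2))
    if np.abs(F).max()>10 or F[1]<-3.5: print("stop");break
    ctl(F,T,st)
json.dump(st,open("st.json","w"))
```

```text
131.0 [ 0.17 -1.7   5.24] [-0.431 -0.033 -0.014] [130.9   -0.23  -0.94] 35.18
132.0 [-0.03 -2.52  5.21] [-0.534 -0.044  0.006] [131.96  -0.22  -0.92] 35.5
133.0 [ 0.05 -1.56  4.59] [-0.403 -0.025  0.029] [133.1   -0.2   -0.93] 35.82
134.0 [-0.2  -1.58  4.08] [-0.325 -0.033  0.028] [134.11  -0.21  -0.93] 36.13
135.0 [ 0.11 -1.7   4.37] [-0.325 -0.032 -0.016] [135.08  -0.21  -0.92] 36.45
136.0 [-0.5  -1.21  3.71] [-0.33   0.011 -0.015] [136.08  -0.2   -0.92] 36.77
136.5 [-0.38 -1.83  3.85] [-0.37   0.017 -0.018] [136.5   -0.21  -0.92] 37.08
137.0 [-0.39 -1.79  4.8 ] [-0.418 -0.013  0.011] [137.    -0.2   -0.93] 37.4
137.5 [-0.09 -1.85  4.17] [-0.386 -0.018 -0.019] [137.53  -0.21  -0.95] 37.72
138.0 [ 0.21 -2.    4.35] [-0.415 -0.01   0.009] [138.02  -0.21  -0.95] 38.03
138.5 [-0.06 -1.33  4.68] [-0.474  0.024  0.   ] [138.52  -0.2   -0.95] 38.35
139.0 [ 0.   -2.13  4.88] [-0.431 -0.027 -0.024] [139.02  -0.2   -0.95] 38.67
139.5 [ 0.17 -1.9   4.7 ] [-0.421 -0.039  0.004] [139.53  -0.22  -0.95] 38.98
140.0 [ 0.23 -1.79  4.31] [-0.438 -0.027  0.015] [140.02  -0.21  -0.92] 39.3
140.5 [-0.18 -2.08  4.88] [-0.46   0.01  -0.006] [140.52  -0.21  -0.92] 39.62
141.0 [-0.18 -1.86  4.37] [-0.42  -0.004 -0.013] [141.04  -0.21  -0.92] 39.93
141.5 [-0.28 -2.26  4.41] [-0.448 -0.024 -0.025] [141.52  -0.2   -0.92] 40.25
142.0 [-0.15 -2.08  4.49] [-0.432 -0.021 -0.034] [142.03  -0.21  -0.93] 40.57
142.5 [-0.11 -1.77  4.78] [-0.426 -0.032 -0.001] [142.53  -0.21  -0.93] 40.88
143.0 [-0.1  -1.73  4.42] [-0.388 -0.077 -0.003] [143.04  -0.2   -0.93] 41.2
143.5 [ 0.01 -2.01  4.23] [-0.405  0.002  0.009] [143.53  -0.2   -0.91] 41.52
144.0 [-0.05 -1.94  4.31] [-0.422  0.029 -0.002] [144.02  -0.2   -0.92] 41.83
144.5 [-0.51 -1.75  4.5 ] [-0.404  0.026 -0.015] [144.52  -0.21  -0.92] 42.15
145.0 [-0.54 -3.82  4.83] [-0.944  0.037 -0.002] [144.75  -0.22  -0.9 ] 42.47
stop
```

Collar contact at s≈144.7 mm: Fy jumped from the steady −1.9 N of friction to −3.8 N, and the arm lags its target. I'll do one small confirming push, ease the pressure and let go.

Run:
```python
from h import *
st=json.load(open("st.json"))
st["s"]+=.0002
r.servo_line(pose(st["s"],st["h"],st["e"])[0],speed=.02)
F,T,q,c=m(6); print(F.round(2),T.round(3),q.round(2),round(c,2),st)
st["h"]+=.0002
r.servo_line(pose(st["s"],st["h"],st["e"])[0],speed=.02)
F,T,q,c=m(6); print(F.round(2),T.round(3),q.round(2),round(c,2))
r.let_go(); F,T,q,c=m(6); print("open",F.round(2),T.round(3),q.round(2),round(c,2),r.sense()["opening"])
save(r.snapshot("wrist"),"w6")
r.servo_line(pose(st["s"],.05,st["e"])[0],speed=.08)
r.servo_line(pose(st["s"],.12,st["e"])[0],speed=.2)
r.wait(.2)
w=r.snapshot("wrist"); save(w,"w7"); s=r.snapshot("scene"); save(s,"s7"); np.savez("w7.npz",**w)
print(r.sense()["clock"],r.sense()["contact_force"])
b=cv2.imread("pics/s7.png"); cv2.imwrite("pics/s7c.png",cv2.resize(b[130:240,330:450],None,fx=5,fy=5,interpolation=cv2.INTER_CUBIC))
```

```text
[-0.6  -5.67  5.47] [-1.097  0.069  0.01 ] [144.82  -0.21  -0.88] 42.82 {'s': 0.14520000000000005, 'h': -0.0002202497000084551, 'e': -0.0009505982756826003}
[-0.02 -5.42  4.67] [-1.074  0.016 -0.005] [144.84  -0.2   -0.86] 43.17
open [-0.32  0.36  1.58] [ 0.027 -0.016  0.012] [ 1.4519e+02 -1.0000e-02 -9.5000e-01] 44.44 0.0878348273922236
46.0667 [-0.18126191  0.03294337  0.46929342]
```

View pics/w7.png

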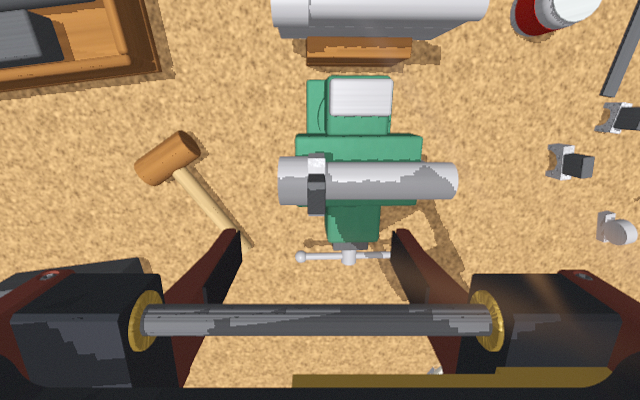

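View pics/s7c.png

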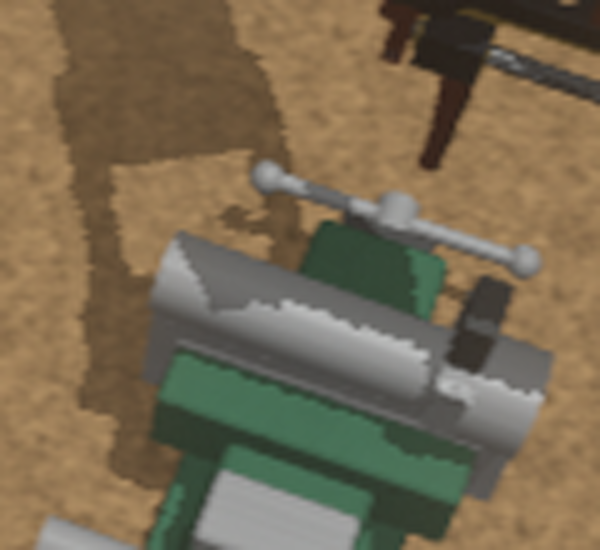

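Run:
```python
import cv2
a=cv2.imread("pics/w7.png")
cv2.imwrite("pics/w7c.png",cv2.resize(a[145:222,270:360],None,fx=7,fy=7,interpolation=cv2.INTER_NEAREST))
```

```text
(no output)
```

View pics/w7c.png

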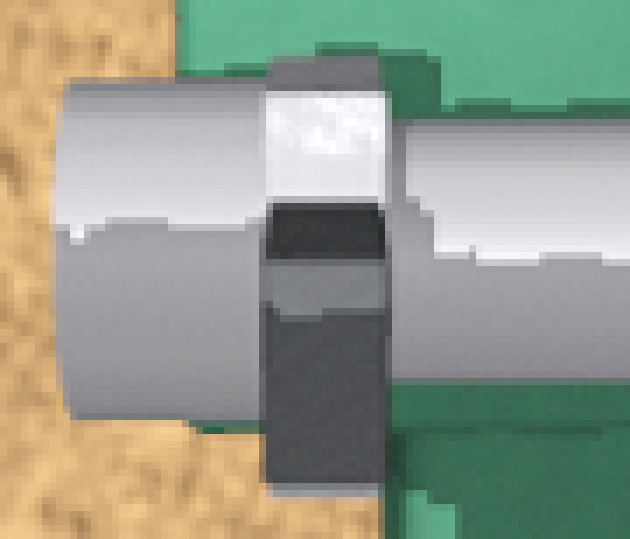

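The leaf stands upright on the head with its face flush against the collar: the edge at crop px x≈265 shows no gap. The gripper is clear, so I'm handing in.

Run:
```python
from station import r
print(r.hand_in()); print(r.sense()["clock"])
```

```text
the job is handed in; nothing more can be done
None
the job is handed in; nothing more can be done
```

The large leaf now stands upright on the vise rail's head, flush against the collar. I handed in at about 46 s on the robot's clock. No verdict was reported.

- **Choice:** the vise holds the thick rail (20 mm head). I took the largest leaf, which measured 57.7 mm wide in the image against the listed 58 mm.
- **Seating:** I set the leaf about 25 mm from the open end. Light touches at two points gave a slope of about −0.044 rad, falling toward the collar, and I tilted the gripper to match.
- **Slide:** I slid it the full length to the collar. Pressure was mostly 3.5–6 N, between 2.0 and 6.4 N at the readings I took. After the first 5 mm the contact height stayed within about 0.1 mm, so it was not rocking.
- **Collar:** the force along the rail rose from about 2 N of sliding friction to 5.7 N at the stop. I eased the downward press slightly, let go and lifted clear.
- **Last checks:** the final pictures show no gap at the collar. The other leaves and tools in view look undisturbed; I did not compare every one with the first pictures.
- **Disagreements:**
  - The camera estimates of the slope ranged from −0.016 to −0.058 rad, so I used the felt value.
  - I met the collar about 2.7 mm farther along than the picture estimate.

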